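Poise the toppled name stamp over the delivery slip

TASK

The wooden name stamp has toppled over on the entrance cabinet: stand it upright on its printing face on the cabinet top, then carry it over the letter rack to the clipboard on the other side and stop with it hovering about one centimetre above the slip, upright, centred in the printed blue frame and with its long side along the frame's long side. Finish while still holding it there, so that the slip can be checked before it is stamped: do not let the stamp touch the clipboard or slip at any time, and do not disturb the other things on the cabinet.

Things in the scene. Friction and masses are not known exactly. Their poses are not given: they have to be found in the camera images.
- stamp: Wooden name stamp, about 0.12 kg, 85 mm tall. Origin: centre of its flat printing face; own z runs up from the face through the handle. From the face up: block 28 mm (own x) by 44 mm (own y) by 22 mm high, red rubber below, pale wood above; dark stem 14 mm in diameter; dark ball knob. Starts lying on a 44 mm long side, pointing any way. Either way round is right
- stamp_knob (a point): Centre of the stamp's ball knob (28 mm in diameter), 71 mm along the stamp's own z from the face. While the stamp lies, own z is level, own x vertical, and knob centre and origin are both 14 mm above the cabinet top; when the knob is pinched across and lifted, the stamp can tip up about the block's lower edge, turning between the pads
- clipboard: Brown clipboard 200 mm (own x) by 130 mm (own y), 4 mm thick, fixed on the cabinet top across the letter rack from the stamp, turned up to about 30 degrees either way. Origin: centre of its underside. The white slip on it has its upper surface 5 mm above the cabinet top; a black binder clip (20 by 41 mm, top 17 mm above the cabinet top, wires to 19 mm) sits at its +x end
- frame (a point): Centre of the printed blue rectangle on the slip, on the slip's surface (5 mm above the cabinet top), 30 mm from the clipboard's origin towards own -x. The rectangle is 52 mm along own x by 68 mm (long side) along own y; z up. Stamp and frame long sides are both own y
- letter_rack: Fixed wooden letter rack with envelopes standing across the middle, 220 mm long (own x, roughly pointing away from the robot) by 50 mm (own y), 95 mm high at its tallest. Origin: centre of its underside. It stands between the stamp's side and the clipboard's side
- frog: Loose green ceramic frog ornament, 70 mm wide, 68 mm high, at the robot's end of the letter rack; leave alone. Origin: centre of its underside
- pen_stand: Loose square aluminium pen stand, 65 mm wide, 100 mm high, pens up to 150 mm, in the row along the back; leave alone. Origin: centre of its underside
- canister: Loose stainless steel canister with a hinged lid, 86 mm in diameter, 113 mm high, in the row along the back; leave alone. Origin: centre of its underside
- pump_bottle: Loose white pump bottle, 66 mm in diameter, 155 mm high, in the row along the back; leave alone. Origin: centre of its underside
- coaster: Loose round wooden coaster, 96 mm in diameter, 8 mm thick, out to one side; leave alone. Origin: centre of its underside
- key_dish: Loose blue ceramic key dish, 104 mm in diameter, 24 mm high, out to one side; leave alone. Origin: centre of its underside
There are look-alikes about, which are no part of the job. What is meant by the stamp is not purple or turquoise, and is the smaller of those in its own colour.

How it is judged:
On the way, in this order (a step that is already met when the one before it is completed fails the run):
1. the stamp stands upright on its printing face on the cabinet top (angle between stamp's own z axis and vertical below 0.08 rad and height (world z) of stamp below 0.004 m and linear speed of stamp below 0.03 m/s), for 0.2 s.
2. the stamp passes above the letter rack, its face higher than the rack (y of stamp in the frame of letter_rack between -0.04 and 0.04 m and x of stamp in the frame of letter_rack between -0.15 and 0.15 m and z of stamp in the frame of letter_rack above 0.095 m), for 0.02 s.
At the end, for the whole second after the job is handed in: Held by the fingers and still: the stamp's face is 3 to 20 mm above the slip, its centre within 10 mm of the frame's centre along each side, upright within 0.14 rad, its long side within 0.16 rad of the frame's long side (either way round), touching nothing but the fingers (x of stamp in the frame of frame between -0.01 and 0.01 m and y of stamp in the frame of frame between -0.01 and 0.01 m and z of stamp in the frame of frame between 0.003 and 0.02 m and angle between stamp's own z axis and vertical below 0.14 rad and angle between the y axis of stamp and the y axis of frame, either way round below 0.16 rad and contact force between the fingers and stamp above 0.5 N and contact force between stamp and clipboard below 0.05 N and linear speed of stamp below 0.02 m/s); the arm keeps its last pose, push and grip.
It fails at once if the stamp touches the clipboard or the slip (contact force between stamp and clipboard above 0.1 N).
It fails at once if another thing on the cabinet is disturbed (moved by more than 15 mm) (distance of any of frog, pen_stand, canister, pump_bottle, coaster, key_dish from where it was at the start of the episode above 0.015 m).
It fails at once if the letter rack is struck (contact force between stamp and letter_rack above 3 N or contact force between any of the arm, the fingers and letter_rack above 5 N).
It also fails if it takes over 59 s, if anything falls off the work surface, if the arm or the gripper's body presses on something with over 40 N, if the wrist force passes 120 N, or if a joint passes its speed limit or range.

ROBOT

A 6-joint arm with a two-finger parallel gripper is mounted at the origin on the work surface. World frame = base frame: x ahead of the robot, y to its left, z up, the work surface at z = 0. Lengths are in m, angles in rad, forces in N, time in s.
With the tool pointing down it reaches from about 0.275 to 0.75 m from the base axis. Payload 10.2 kg.
Tool frame: the origin (TCP) lies on the centre line of the jaws, within the pads' length; the fingertips stand 22 mm ahead of it and the grasp point (between the pads) lies 3 mm ahead of it; z points along the fingers, y is the line along which they close (so a half turn about z gives the same grasp; the last joint's range is limited). The gripper opens to 88 mm and grips with 3 to 60 N. Pads are 18 mm wide; open, the fingers measure 123 mm over their backs; the gripper's body (75 mm by 187 mm) begins 45 mm behind the grasp point.
Start: joints at [-1.345, 0.313, 1.498, -0, 1.331, -0.223], TCP at [0.228, -0.473, 0.261] pointing down, gripper open.
Joint ranges: [-2.94, 2.94], [-0.97, 2.17], [0.19, 2.56], [-1.23, 4.37], [0.02, 3.11], [-2.88, 2.88]. Speed limits (rad/s): [2.39, 2.39, 3.01, 3.14, 3.14, 3.14].

INTERFACE

Orientations are given as a unit quaternion [x, y, z, w].
In Python, from bench import robot gives the robot as it stands. The module is installed in compiled form; this text tells all that it offers.
- The arm moves only by the tool move_arm, never from a script. Its argument "series" is a list of rows, each a list of 7 numbers: the shift along the tool's x, y, z scaled (see below), then the turn, a rotation vector about the tool's x, y, z scaled (see below), then the finger opening in mm, from 0 to 88.1. A call has 1 to 10 rows; each row shifts and turns the commanded pose from where the row before left it, along the tool's axes as they then stand; what a row does not reach is not made up. The controller multiplies each number of a shift by 60 mm and each number of a turn by 10 degrees. A row lasts 1/8 s, in which the tool goes at most 62.5 mm and 10.7 degrees, less where a joint would pass 70% of its speed; a pose out of reach is approached as far as the arm can. A call with a number of a shift or a turn outside -1 to 1 is refused whole. A call with a gripper value outside its range is refused whole. The fingers move at their own pace and stop on an object; "force" is the grip in N (left out, the last holds). Time passes only in rows, so rows that do not move let the fingers close. It gives the time, the measured TCP pose, the force, the opening and the grip force at its end, in the units of the state.
- robot.get_obs(): the state, without advancing time (a new reading comes with each control period).
- robot.capture(name): name is "scene" or "top" or "wrist"; returns the picture (384x512x3 uint8, red, green, blue); there is no depth.
- robot.calibration(name): a dict with "K" (3x3 intrinsics, pixels), "origin" and "orientation" of the camera in the world. Camera axes: x right, y up, looking along -z (the intrinsics and any distortion apply to the point x, -y, -z); pixel columns grow to the right and rows downward; lengths in m; the calibration is good to about 2 mm. A picture is of the moment at which its call begins: read the wrist's pose just before it. calibration takes no time and is no camera call; for the wrist camera it gives the pose at the moment of the call.
- robot.finish_job(): hands the job in; it is judged then, once.
The state is a dict: "clock": time; "q": joint angles; "qd": joint speeds; "joint_torque": joint torques, N m; "eef_pos": TCP position; "ee_rot": TCP orientation; "force": force on the tool from outside, world axes, zero at the start; "ft_torque": the same for the moment, N m; "gripper_width": finger opening in m; "grasp_force": force on a finger pad.
Only numpy, scipy, OpenCV 4.12 (cv2) and the standard library are available. Lean on these libraries where they do the work, as an engineer would, in place of code of your own. Each camera call takes 0.05 s, during which the arm holds its last target. There are 200 camera calls.

## Working session

There is one attempt and no reset: what is moved stays moved. The work goes in short steps, Python scripts to look and compute and a tool call to move; the robot and the scene stay as the last step left them, time stands still between calls to the robot, and variables do not carry over. Pictures are saved under pics/ and viewed, at most 10 in all, crops included, and the job is handed in when it is done.

Besides the shell and the picture viewer there is one more tool, called after "Call:" as a command line: name --pt "numbers of a row" for each row, then --argument value for the rest. move_arm: Moves the arm, as the interface text tells. Shifts and turns lie within -1 to 1; 1 stands for 60 mm of shift or 10 degrees of turn. Its arguments: {"type":"object","properties":{"series":{"type":"array"},"force":{"type":"number"}},"required":["series"]}

```bash
mkdir -p pics; cat > h.py <<'E'
import numpy as np, cv2
from bench import robot
from scipy.spatial.transform import Rotation as R
def cap(n,f):
    im=robot.capture(n); cv2.imwrite('pics/'+f,cv2.cvtColor(im,cv2.COLOR_RGB2BGR)); return im
def ray(c,px,z):
    px=np.atleast_2d(px).astype(float); K=np.array(c['K'])
    d=np.c_[(px-[K[0,2],K[1,2]])/[K[0,0],K[1,1]],np.ones(len(px))]*[1,-1,-1]
    d=R.from_quat(c['orientation']).apply(d); o=np.array(c['origin'])
    return o+d*((z-o[2])/d[:,2])[:,None]
E
python3 - <<'E'
from h import *
cap('top','top.png');cap('scene','scene.png')
for n in('top','scene','wrist'):print(robot.calibration(n))
print(robot.get_obs())
E
```

```text
{'K': array([[458.60714413,   0.        , 255.68983817],
       [  0.        , 458.60714413, 197.03674572],
       [  0.        ,   0.        ,   1.        ]]), 'origin': array([ 0.40693737, -0.01706099,  1.43538485]), 'orientation': array([-0.04606295,  0.03049694,  0.71561683, -0.69630503])}
{'K': array([[380.76293398,   0.        , 256.76321943],
       [  0.        , 380.76293398, 196.01792968],
       [  0.        ,   0.        ,   1.        ]]), 'origin': array([1.16287806, 0.97635831, 0.85195743]), 'orientation': array([0.11825626, 0.44172218, 0.85191131, 0.25523341])}
{'K': array([[267.02035374,   0.        , 256.16567926],
       [  0.        , 267.02035374, 190.51093136],
       [  0.        ,   0.        ,   1.        ]]), 'origin': array([ 0.29722351, -0.44003004,  0.38528773]), 'orientation': array([-0.12760409,  0.0804405 , -0.52574328,  0.83716218])}
{'clock': 0.1, 'q': array([-1.34538333e+00,  3.13399442e-01,  1.49833495e+00,  2.72748489e-05,
        1.33100600e+00, -2.23413871e-01]), 'qd': array([ 0.00020207, -0.00088512, -0.00165525, -0.0006803 ,  0.00093624,
       -0.00139977]), 'joint_torque': array([ 3.10286072e-03, -4.02811611e+01, -2.52642614e+01,  6.95313513e-02,
        3.41751077e-02, -7.06573428e-05]), 'eef_pos': array([ 0.22774731, -0.47282115,  0.26022537]), 'ee_rot': array([ 9.74925368e-01,  2.22531342e-01,  1.26717435e-05, -5.73879822e-04]), 'force': array([-0.00943123, -0.08970184, -0.51008864]), 'ft_torque': array([-0.00355995,  0.04515137,  0.03702423]), 'grasp_force': 0.0, 'gripper_width': 0.08783619413625444}
```

View pics/top.png

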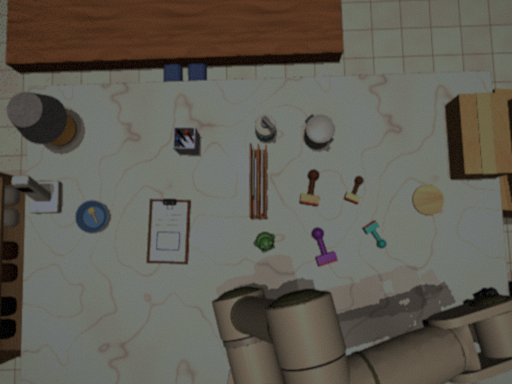

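View pics/scene.png

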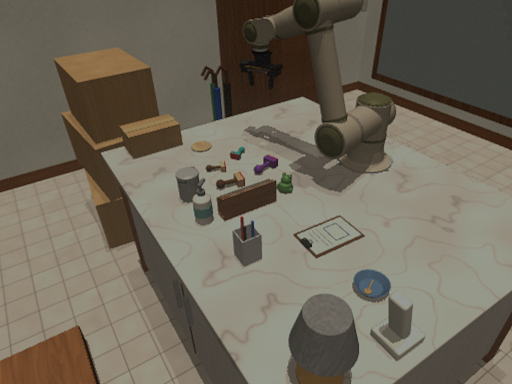

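The top view shows the small brown stamp at about (355,190), with its block at (352,197) and its knob at (360,180). The clipboard is at (168,231) with its frame at (168,240), the rack is at (259,182), and the larger brown look-alike is at (312,188). Next I measure these by colour.

```bash
python3 - <<'E'
from h import *
im=cv2.imread('pics/top.png'); c=robot.calibration('top')
a=cv2.resize(im[165:225,290:390],None,fx=6,fy=6,interpolation=cv2.INTER_CUBIC)
b=cv2.resize(im[190:270,135:200],None,fx=4.5,fy=4.5,interpolation=cv2.INTER_CUBIC)
cv2.imwrite('pics/crop.png',np.hstack([a,np.pad(b[:,:200],((0,0),(0,0),(0,0)))]) if a.shape[0]==b.shape[0] else a)
hsv=cv2.cvtColor(im,cv2.COLOR_BGR2HSV)
for n,p,z in[('block',(352.5,197),.028),('knob',(359.5,180.5),.014),('frame',(168,240),.005),('bigblock',(310,200),.03),('bigknob',(313,174),.02),('purple',(320,245),.02),('rack',(259,182),.05),('rackends',(251,145),.09),('r2',(259,220),.09),('frog',(264,241),.03),('turq',(375,235),.02),('can',(319,130),.113),('pump',(264,128),.1)]:
    print(n,ray(c,p,z).round(3)[0])
m=cv2.inRange(hsv,(100,60,40),(130,255,255)); m[:, :150]=0; m[:,186:]=0; m[:225]=0
p=cv2.findNonZero(m)
r=cv2.minAreaRect(p); bx=cv2.boxPoints(r); print(r,ray(c,bx,.005).round(4))
E
```

```text
block [ 0.552 -0.285  0.028]
knob [ 0.604 -0.312  0.014]
frame [0.436 0.29  0.005]
bigblock [ 0.546 -0.155  0.03 ]
bigknob [ 0.628 -0.168  0.02 ]
purple [ 0.408 -0.181  0.02 ]
rack [0.604 0.    0.05 ]
rackends [0.71  0.021 0.09 ]
r2 [0.486 0.003 0.09 ]
frog [ 0.425 -0.01   0.03 ]
turq [ 0.434 -0.35   0.02 ]
can [ 0.744 -0.181  0.113]
pump [ 0.759 -0.02   0.1  ]Traceback (most recent call last):
  File "<stdin>", line 11, in <module>
cv2.error: OpenCV(4.12.0) /io/opencv/modules/imgproc/src/convhull.cpp:143: error: (-215:Assertion failed) total >= 0 && (depth == CV_32F || depth == CV_32S) in function 'convexHull'
```

View pics/crop.png

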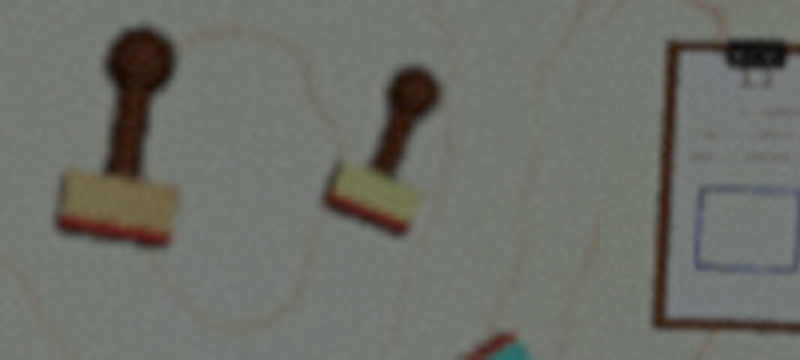

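The crop shows the smaller stamp with its block centre near (352.5,197.5) and its knob near (358.8,180.3), handle pointing away and to the right. I move above it for a wrist view.

Call:
move_arm --pt "0.9 -0.05 0.14 0 0 0 88" --pt "0.9 -0.05 0.14 0 0 0 88" --pt "0.9 -0.05 0.14 0 0 0 88" --pt "0.9 -0.05 0.14 0 0 0 88" --pt "0.9 -0.05 0.14 0 0 0 88" --pt "0.9 -0.05 0.14 0 0 0 88" --pt "0.9 -0.05 0.14 0 0 0 88" --pt "0 0 0 0 0 0.9 88" --pt "0 0 0 0 0 0.9 88" --pt "0 0 0 0 0 0.9 88"

```text
clock: 1.35
eef_pos: [0.5592, -0.2898, 0.2014]
ee_rot: [1.0, -0.014, -0.0, -0.0]
force: [0.1, -0.1, 1.0]
gripper_width: 0.088
grasp_force: 0.0
```

Call:
move_arm --pt "0 0 0 0 0 0.9 60" --pt "0 0 0 0 0 0.9 60" --pt "0 0 0 0 0 0.81 60" --pt "0 0 0 0 0 0 60" --pt "0 0 0 0 0 0 60"

```text
clock: 1.98
eef_pos: [0.5592, -0.2901, 0.2017]
ee_rot: [0.972, -0.235, -0.0, -0.0]
force: [0.3, 0.1, 0.2]
gripper_width: 0.0604
grasp_force: 0.0
```

```bash
python3 - <<'E'
from h import *
o=robot.get_obs();print(o['clock'],o['eef_pos'],o['q'],R.from_quat(o['ee_rot']).as_matrix().round(3))
c=robot.calibration('wrist');im=cap('wrist','w1.png');im2=cap('top','top2.png');ct=robot.calibration('top')
import pickle;pickle.dump(c,open('w1.pkl','wb'))
print(ray(c,[(256,190)],0))
b=cv2.cvtColor(im2,cv2.COLOR_RGB2BGR).astype(int)[:,150:190]
m=((b[...,0]-b[...,2])>25).astype(np.uint8);m[:225]=0;m[262:]=0
p=cv2.findNonZero(m);print(len(p) if p is not None else 0)
if p is not None:
    r=cv2.minAreaRect(p);print(ray(ct,cv2.boxPoints(r)+[150,0],.005).round(4),r)
E
```

```text
1.975 [ 0.55918546 -0.29006238  0.20171299] [-6.64203477e-01  5.90788139e-01  1.23557897e+00  1.11719470e-05
  1.31563760e+00  1.38184016e+00] [[ 0.889 -0.458 -0.   ]
 [-0.458 -0.889  0.   ]
 [-0.    -0.    -1.   ]]
[[ 0.53758863 -0.27957998  0.        ]]
0
```

View pics/w1.png

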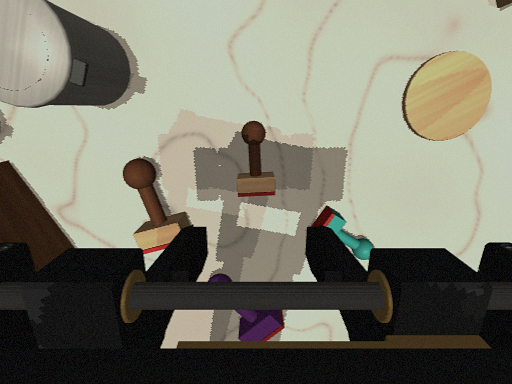

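The wrist view shows the stamp's knob at (254,132) and its block near (256,184), with the axis almost vertical in the picture. I refine this with masks.

```bash
python3 - <<'E'
from h import *
import pickle;c=pickle.load(open('w1.pkl','rb'))
im=cv2.imread('pics/w1.png').astype(int);hsv=cv2.cvtColor(im.astype(np.uint8),cv2.COLOR_BGR2HSV)
roi=(slice(115,205),slice(225,290))
dark=((im.max(2)<110)&(im[...,2]-im[...,0]>15))
d=np.zeros(dark.shape,np.uint8);d[115:170,235:275]=dark[115:170,235:275]
k=d.copy();k[147:]=0
(x,y),r=cv2.minEnclosingCircle(cv2.findNonZero(cv2.morphologyEx(k,cv2.MORPH_OPEN,np.ones((3,3)))))
print('knob',x,y,r);
P=ray(c,(x,y),.014)[0];print(P)
w=cv2.inRange(hsv,(8,60,110),(30,255,255));v=np.zeros_like(w);v[165:200,225:290]=w[165:200,225:290]
rect=cv2.minAreaRect(cv2.findNonZero(v));print('wood',rect)
red=cv2.inRange(hsv,(0,150,60),(6,255,255));v2=np.zeros_like(w);v2[180:202,225:290]=red[180:202,225:290]
rr=cv2.minAreaRect(cv2.findNonZero(v2));print('red',rr)
B=ray(c,rect[0],.028)[0];print(B,'len',np.hypot(*(P-B)[:2]),'ang',np.degrees(np.arctan2(*(P-B)[1::-1])))
e=ray(c,cv2.boxPoints(rr),.028);print('redbox',e.round(4))
o=robot.get_obs();M=R.from_quat(o['ee_rot']).as_matrix();print('tool-frame to knob',M.T@(P-o['eef_pos']),'tool x ang',np.degrees(np.arctan2(M[1,0],M[0,0])))
E
```

```text
knob 253.5 133.94000244140625 13.70022964477539
[ 0.60284043 -0.30990854  0.014     ]
wood ((255.5, 186.0), (18.0, 39.0), 90.0)
red ((255.98660278320312, 193.7051544189453), (3.4055745601654053, 36.14449691772461), 87.39744567871094)
[ 0.54992661 -0.28527798  0.028     ] len 0.058365550833321574 ang -24.961243042124696
redbox [[ 0.552  -0.263   0.028 ]
 [ 0.5344 -0.3016  0.028 ]
 [ 0.5305 -0.3     0.028 ]
 [ 0.5482 -0.2612  0.028 ]]
tool-frame to knob [ 0.04788593 -0.00237389  0.18782198] tool x ang -27.28772336180418
```

Call:
move_arm --pt "0 0 0 0 0 -0.24 60" --pt "0.8 0 0 0 0 0 60" --pt "0 0 0.8 0 0 0 60" --pt "0 0 0.8 0 0 0 60" --pt "0 0 0.7 0 0 0 60" --pt "0 0 0.4 0 0 0 60" --pt "0 0 0.24 0 0 0 60" --pt "0 0 0 0 0 0 60"

```text
clock: 3.08
eef_pos: [0.6026, -0.3102, 0.0251]
ee_rot: [0.976, -0.216, -0.0, -0.0]
force: [0.0, 0.4, 0.6]
gripper_width: 0.0601
grasp_force: 0.0
```

Call:
move_arm --pt "0 0 0 0 0 0 34" --pt "0 0 0 0 0 0 20" --pt "0 0 0 0 0 0 20" --pt "0 0 0 0 0 0 20" --pt "0 0 0 0 0 0 20" --force 6

```text
clock: 3.7
eef_pos: [0.603, -0.3105, 0.0259]
ee_rot: [0.976, -0.216, 0.0, 0.0]
force: [1.0, 0.6, 1.7]
gripper_width: 0.027
grasp_force: 6.0
```

Call:
move_arm --pt "-0.058 0 -0.2 0 0 0 20" --pt "-0.093 0 -0.188 0 0 0 20" --pt "-0.123 0 -0.17 0 0 0 20" --pt "-0.152 0 -0.145 0 0 0 20" --pt "-0.175 0 -0.117 0 0 0 20" --pt "-0.193 0 -0.085 0 0 0 20" --pt "-0.203 0 -0.05 0 0 0 20" --pt "-0.21 0 -0.05 0 0 0 20" --pt "-0.208 0 0 0 0 0 20" --pt "0 0 0 0 0 0 20"

```text
clock: 4.95
eef_pos: [0.525, -0.274, 0.0859]
ee_rot: [0.976, -0.216, -0.0, -0.0]
force: [-0.3, 0.5, -1.3]
gripper_width: 0.0272
grasp_force: 6.0
```

```bash
python3 - <<'E'
from h import *
o=robot.get_obs();print(o['clock'],o['eef_pos'],o['force'],o['gripper_width'])
a=cap('wrist','w2.png');b=cap('scene','s2.png')
cv2.imwrite('pics/v2.png',cv2.cvtColor(np.hstack([cv2.resize(a[90:350,170:350],(415,600)),cv2.resize(b[125:205,195:245],(375,600),interpolation=cv2.INTER_CUBIC)]),cv2.COLOR_RGB2BGR))
E
```

```text
4.95 [ 0.52497583 -0.27404807  0.08593119] [-0.29923961  0.54657136 -1.30904181] 0.02718651095027766
```

View pics/v2.png

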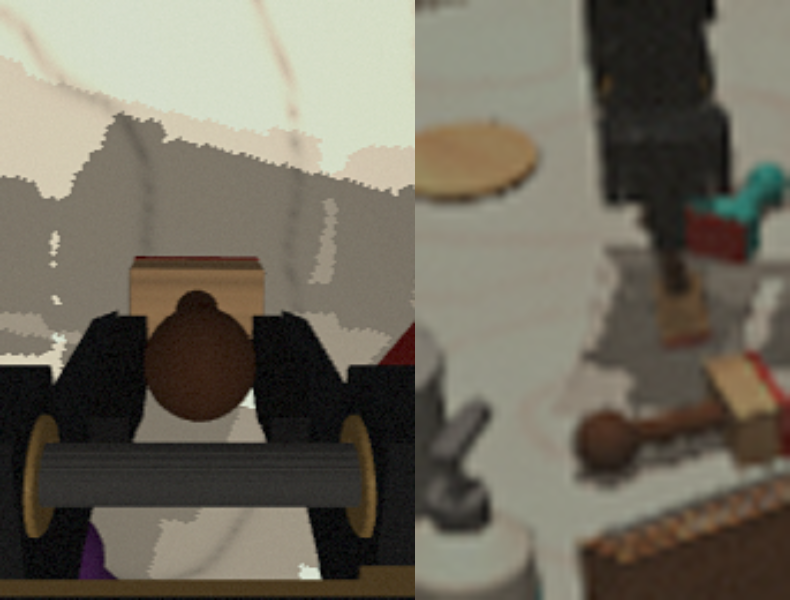

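The stamp hangs almost upright from the knob, about 3 mm above the cabinet. I lower it gently so that the face levels itself on the top.

Call:
move_arm --pt "0 0 0.017 0 0 0 20" --pt "0 0 0.017 0 0 0 20" --pt "0 0 0.017 0 0 0 20" --pt "0 0 0.01 0 0 0 20" --pt "0 0 0 0 0 0 20"

```text
clock: 5.68
eef_pos: [0.5269, -0.2748, 0.0836]
ee_rot: [0.976, -0.216, 0.002, 0.0]
force: [0.9, 2.3, 8.9]
gripper_width: 0.0272
grasp_force: 6.0
```

Call:
move_arm --pt "0 0 0 0 0 0 27.5" --pt "0 0 0 0 0 0 29" --pt "0 0 0 0 0 0 31" --pt "0 0 0 0 0 0 34" --pt "0 0 0 0 0 0 36" --pt "0 0 0 0 0 0 36" --pt "0 0 0 0 0 0 36" --pt "0 0 0 0 0 0 36"

```text
clock: 6.68
eef_pos: [0.5258, -0.2745, 0.0821]
ee_rot: [0.976, -0.216, -0.0, -0.0]
force: [0.3, 0.1, -0.6]
gripper_width: 0.0362
grasp_force: 0.0
```

```bash
python3 - <<'E'
from h import *
import pickle
o=robot.get_obs();print(o['clock'],o['eef_pos'],o['force'],o['gripper_width'])
c=robot.calibration('wrist');a=cap('wrist','w3.png');b=cap('scene','s3.png');pickle.dump(c,open('w3.pkl','wb'))
# expected upright projections of knob, and block edge
K=np.array(c['K']);
def proj(P):
    q=R.from_quat(c['orientation']).inv().apply(np.array(P)-c['origin'])*[1,-1,-1];return (K@(q/q[2]))[:2]
M=R.from_quat(o['ee_rot']).as_matrix();p=o['eef_pos']*[1,1,0]
print('knob',proj(p+[0,0,.071]),'near bottom corners',[proj(p+M@[.014,s*.022,0]) for s in(-1,1)],'near top',[proj(p+M@[.014,s*.022,0]+[0,0,.022]) for s in(-1,1)])
cv2.imwrite('pics/v3.png',cv2.cvtColor(np.hstack([cv2.resize(a[90:350,170:350],(415,600)),cv2.resize(b[125:205,195:245],(375,600),interpolation=cv2.INTER_CUBIC)]),cv2.COLOR_RGB2BGR))
E
```

```text
6.675 [ 0.52577186 -0.27450971  0.08213156] [ 0.31610188  0.13897148 -0.59112678] 0.03623674953367605
knob [254.90943056 248.59050324] near bottom corners [array([228.13247148, 188.99136538]), array([282.35609736, 189.00517361])] near top [array([225.13718641, 197.77528527]), array([285.18027424, 197.78945683])]
```

View pics/v3.png

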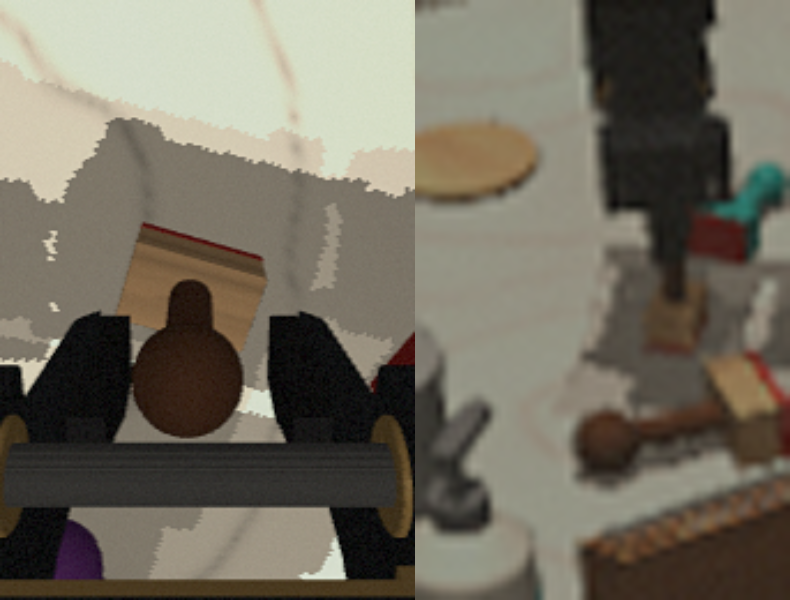

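The stamp stands released, with its knob near (251,254) in the wrist image and its block turned about 15° from the jaws. I check whether it is upright with rays.

```bash
python3 - <<'E'
from h import *
import pickle;c=pickle.load(open('w3.pkl','rb'))
im=cv2.imread('pics/w3.png');hsv=cv2.cvtColor(im,cv2.COLOR_BGR2HSV)
def sel(lo,hi,y0,y1,x0,x1):
    m=cv2.inRange(hsv,lo,hi);v=np.zeros_like(m);v[y0:y1,x0:x1]=m[y0:y1,x0:x1];return v
red=sel((0,140,50),(6,255,255),180,215,220,295);r=cv2.minAreaRect(cv2.findNonZero(red));print('red',r)
knob=sel((0,60,15),(20,255,105),228,282,222,282);knob=cv2.morphologyEx(knob,cv2.MORPH_OPEN,np.ones((5,5)))
ys,xs=np.nonzero(knob);print('knob ext',xs.min(),xs.max(),ys.max())
r_=(xs.max()-xs.min()+1)/2;kc=((xs.max()+xs.min())/2,ys.max()-r_+.5);print(kc,r_)
o=robot.get_obs();M=R.from_quat(o['ee_rot']).as_matrix()
T=lambda P:((P-o['eef_pos'])@M)[:,:2].round(4)
for n,px,z in[('bottom',[(230.5,187.3),(285,201.5)],.001),('top',[(230.5,192),(284,207)],.022),('backtop',[(220.5,225.5)],.022),('knob',[kc],.071)]:print(n,T(ray(c,px,z)))
E
```

```text
red ((258.0377197265625, 194.36790466308594), (52.19700622558594, 1.5109652280807495), 15.945395469665527)
knob ext 227 274 279
(np.float64(250.5), np.float64(255.5)) 24.0
bottom [[ 0.0157 -0.0199]
 [ 0.0036  0.0244]]
top [[ 0.0184 -0.0179]
 [ 0.0068  0.0214]]
backtop [[-0.0082 -0.0263]]
knob [[-0.0045 -0.0025]]
```

The rays put the knob and face centre within about 1 mm of each other, so the stamp stands upright, yawed about 15°. I regrip it aligned with its long side and firmer.

Call:
move_arm --pt "0 0 0 0 0 0 60" --pt "0 0 0 0 0 0 60" --pt "-0.07 -0.035 0 0 0 0 60" --pt "0 0 0 0 0 0.77 60" --pt "0 0 0 0 0 0.77 60" --pt "0 0 0.135 0 0 0 60" --pt "0 0 0 0 0 0 40" --pt "0 0 0 0 0 0 32" --pt "0 0 0 0 0 0 26" --pt "0 0 0 0 0 0 20" --force 20

```text
clock: 8.02
eef_pos: [0.523, -0.2709, 0.0743]
ee_rot: [0.939, -0.345, 0.0, 0.0]
force: [0.6, 0.5, 1.0]
gripper_width: 0.0262
grasp_force: 19.8
```

Call:
move_arm --pt "0 0 0 0 0 0 20" --pt "0 0 0 0 0 0 20"

```text
clock: 8.28
eef_pos: [0.523, -0.2709, 0.0742]
ee_rot: [0.939, -0.345, 0.0, 0.0]
force: [-0.1, 0.5, 2.5]
gripper_width: 0.0259
grasp_force: 19.8
```

```bash
python3 - <<'E'
from h import *
im=cv2.imread('pics/top2.png');c=robot.calibration('top')
cv2.imwrite('pics/clip.png',cv2.resize(im[190:270,140:200],(450,600),interpolation=cv2.INTER_CUBIC))
o=robot.get_obs();print(o['eef_pos'],np.degrees(o['q']),R.from_quat(o['ee_rot']).as_matrix().round(3))
E
```

```text
[ 0.52298265 -0.27086302  0.07423543] [-3.87711444e+01  3.73081877e+01  8.58910206e+01  5.55673895e-03
  5.67799447e+01  9.16067026e+01] [[ 0.762 -0.648  0.   ]
 [-0.648 -0.762 -0.   ]
 [ 0.    -0.    -1.   ]]
```

View pics/clip.png

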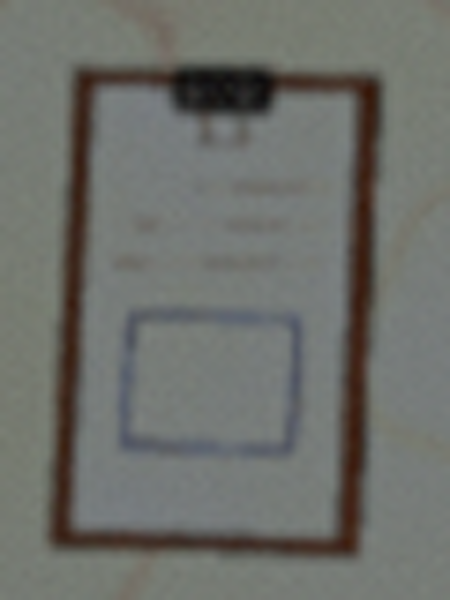

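The crop shows the frame's corners at about (132,315), (300,320), (290,450) and (124,443), and the clip at the top end.

```bash
python3 - <<'E'
from h import *
c=robot.calibration('top')
f=lambda q:np.array(q)/7.5+[140-.5+.07,190-.5+.07]
F=ray(c,f([(132,315),(300,320),(290,450),(124,443)]),.005);print(F.round(4),F.mean(0))
B=ray(c,f([(78,70),(380,78),(355,550),(53,545)]),.004);print(B.round(4),B.mean(0))
for Q in(F,B):
    x=(Q[0]+Q[1]-Q[2]-Q[3])[:2];print(np.degrees(np.arctan2(x[1],x[0])),np.linalg.norm(x)/2)
x=(B[0]+B[1]-B[2]-B[3])[:2];x/=np.linalg.norm(x);print('frame from board',B.mean(0)[:2]-.03*x)
E
```

```text
[[0.4631 0.3234 0.005 ]
 [0.4592 0.2531 0.005 ]
 [0.4055 0.2577 0.005 ]
 [0.4101 0.3269 0.005 ]] [0.43447639 0.29030754 0.005     ]
[[0.5667 0.3462 0.004 ]
 [0.5597 0.2188 0.004 ]
 [0.3636 0.2312 0.004 ]
 [0.3689 0.3569 0.004 ]] [0.46471718 0.28827979 0.004     ]
-4.3367886582851805 0.053497348432883854
-3.3575291183634866 0.19724511163950548
frame from board [0.43476868 0.29003678]
```

Call:
move_arm --pt "0 0 -0.1 0 0 0 20" --pt "0 0 -0.25 0 0 0 20" --pt "0 0 -0.4 0 0 -0.5 20" --pt "0 0 -0.45 0 0 -0.8 20" --pt "0 0 -0.45 0 0 -0.8 20" --pt "0 0 -0.35 0 0 -0.8 20" --pt "0 0 -0.2 0 0 -0.5 20" --pt "0 0 0 0 0 -0.26 20" --pt "0 0 0 0 0 0 20"

```text
clock: 9.4
eef_pos: [0.5228, -0.2708, 0.2069]
ee_rot: [0.999, -0.033, 0.0, 0.0]
force: [-0.3, 0.5, -1.7]
gripper_width: 0.0263
grasp_force: 20.0
```

```bash
python3 - <<'E'
from h import *
o=robot.get_obs();print(o['eef_pos'],R.from_quat(o['ee_rot']).as_matrix().round(3),o['grasp_force'])
c=robot.calibration('wrist');a=cap('wrist','w4.png')
cv2.imwrite('pics/v4.png',cv2.cvtColor(cv2.resize(a[90:350,170:350],(415,600)),cv2.COLOR_RGB2BGR))
E
```

```text
[ 0.52281055 -0.27080179  0.20689861] [[ 0.998 -0.066  0.001]
 [-0.066 -0.998 -0.001]
 [ 0.001  0.    -1.   ]] 19.954668134450912
```

View pics/v4.png

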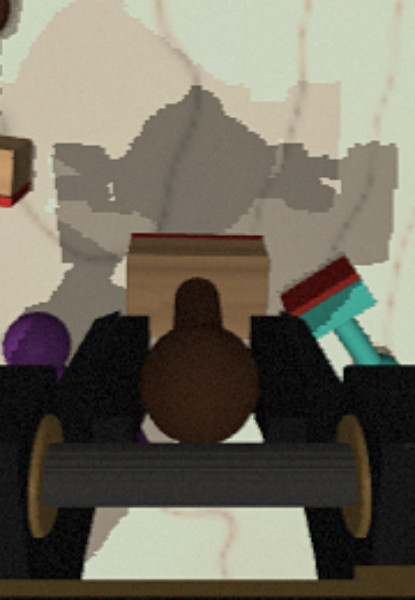

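The stamp is held upright and square to the jaws, with its block edge level at about (130–265, 235) in the crop. I carry it over the rack.

Call:
move_arm --pt "-0.05 -0.35 0 0 0 0 20" --pt "-0.05 -0.65 0 0 0 0 20" --pt "-0.05 -0.85 0 0 0 0 20" --pt "-0.05 -0.9 0 0 0 0 20" --pt "-0.05 -0.9 0 0 0 0 20" --pt "-0.05 -0.9 0 0 0 0 20" --pt "-0.05 -0.85 0 0 0 0 20" --pt "-0.05 -0.65 0 0 0 0 20" --pt "-0.05 -0.35 0 0 0 0 20" --pt "0 0 0 0 0 0 20"

```text
clock: 10.7
eef_pos: [0.5203, 0.1159, 0.2061]
ee_rot: [0.999, -0.032, -0.0, -0.0]
force: [0.2, -0.5, -2.1]
gripper_width: 0.0259
grasp_force: 20.0
```

Call:
move_arm --pt "-0.3 -0.3 0 0 0 0 20" --pt "-0.5 -0.5 0 0 0 0 20" --pt "-0.6 -0.6 0 0 0 0 20" --pt "-0.6 -0.6 0 0 0 0 20" --pt "-0.4 -0.5 0 0 0 0 20" --pt "-0.25 -0.25 0 0 0 0 20" --pt "0 0 0 0 0 0 20" --pt "0 0 0 0 0 0 20"

```text
clock: 11.7
eef_pos: [0.374, 0.2885, 0.2061]
ee_rot: [0.999, -0.033, 0.0, 0.0]
force: [-0.0, -0.7, -1.1]
gripper_width: 0.0258
grasp_force: 20.0
```

```bash
python3 - <<'E'
from h import *
import pickle
o=robot.get_obs();print(o['clock'],o['eef_pos'],R.from_quat(o['ee_rot']).as_matrix().round(3),o['grasp_force'])
c=robot.calibration('wrist');a=cap('wrist','w5.png');pickle.dump((c,o),open('w5.pkl','wb'))
cv2.imwrite('pics/v5.png',cv2.cvtColor(cv2.resize(a[0:290,100:400],(621,600),interpolation=cv2.INTER_CUBIC),cv2.COLOR_RGB2BGR))
E
```

```text
11.7 [0.37399542 0.28849438 0.20611911] [[ 0.998 -0.067  0.   ]
 [-0.067 -0.998 -0.   ]
 [ 0.     0.    -1.   ]] 19.954617843031883
```

View pics/v5.png

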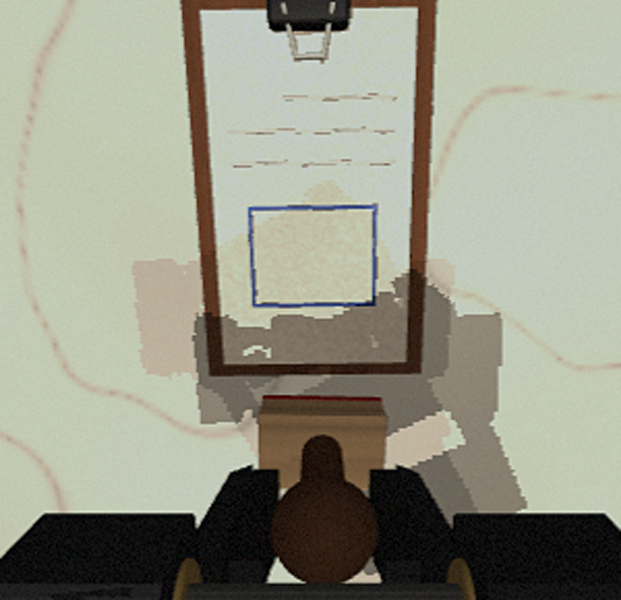

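The wrist view shows the frame's corners at about (248,208), (377,205), (374,304) and (254,304), and the stamp's lower near edge from (262,398) to (382,398). I compute the remaining offset.

```bash
python3 - <<'E'
from h import *
import pickle;c,o=pickle.load(open('w5.pkl','rb'))
M=R.from_quat(o['ee_rot']).as_matrix()
f=lambda q:np.array(q)*.4832+[100-.26,-.26]
F=ray(c,f([(248,208),(377,205),(374,304),(254,304)]),.005);print(F.round(4),F.mean(0))
T=lambda P:((P-o['eef_pos'])@M).round(4)
print('tool',T(F),T(F).mean(0))
x=(F[0]+F[1]-F[2]-F[3])[:2];y=(F[1]+F[2]-F[0]-F[3])[:2];print(np.degrees(np.arctan2(x[1],x[0])),np.degrees(np.arctan2(y[1],y[0])),np.linalg.norm(x)/2,np.linalg.norm(y)/2)
z=o['eef_pos'][2]-.074
print('face edge bottom',T(ray(c,f([(262,398),(382,398)]),z)));print('top edge',T(ray(c,f([(259,416),(386,416)]),z+.022)),'knob',T(ray(c,f((325,530)),z+.071)))
E
```

```text
[[0.4613 0.3242 0.005 ]
 [0.4581 0.2522 0.005 ]
 [0.4032 0.256  0.005 ]
 [0.4079 0.3265 0.005 ]] [0.43262683 0.28973643 0.005     ]
tool [[ 0.0847 -0.0415  0.2011]
 [ 0.0863  0.0306  0.2011]
 [ 0.0312  0.0304  0.2011]
 [ 0.0312 -0.0402  0.2011]] [ 0.05835  -0.005175  0.2011  ]
-3.202580231062274 -93.1804794533474 0.05429801706602992 0.07134149807892924
face edge bottom [[ 0.0137 -0.0226  0.074 ]
 [ 0.0137  0.0228  0.074 ]]
top edge [[ 0.0143 -0.0212  0.052 ]
 [ 0.0143  0.0219  0.052 ]] knob [[-0.0001  0.0011  0.003 ]]
```

Call:
move_arm --pt "0.2 -0.02 0 0 0 0 20" --pt "0.35 -0.03 0 0 0 0 20" --pt "0.3 -0.03 0 0 0 0 20" --pt "0.15 -0.01 0.1 0 0 0 20" --pt "0 0 0.3 0 0 0 20" --pt "0 0 0.4 0 0 0 20" --pt "0 0 0.4 0 0 0 20" --pt "0 0 0.35 0 0 0 20" --pt "0 0 0.2 0 0 0 20" --pt "0 0 0 0 0 0 20"

```text
clock: 13.0
eef_pos: [0.4336, 0.2905, 0.1005]
ee_rot: [0.999, -0.033, -0.001, 0.0]
force: [-0.2, 0.1, -0.9]
gripper_width: 0.0259
grasp_force: 20.0
```

Call:
move_arm --pt "0 0 0.1 0 0 0 20" --pt "0 0 0.08 0 0 0 20" --pt "0 0 0 0 0 0 20" --pt "0 0 0 0 0 0 20" --pt "0 0 0 0 0 0 20"

```text
clock: 13.62
eef_pos: [0.4338, 0.2907, 0.0905]
ee_rot: [0.999, -0.033, 0.0, -0.0]
force: [0.0, 0.5, -0.5]
gripper_width: 0.0261
grasp_force: 20.0
```

```bash
python3 - <<'E'
from h import *
o=robot.get_obs();print(o['clock'],o['eef_pos'],o['force'],o['qd'].round(3),o['grasp_force'])
a=cap('wrist','w6.png');b=cap('scene','s6.png')
cv2.imwrite('pics/v6.png',cv2.cvtColor(np.hstack([cv2.resize(a[90:350,170:350],(415,600)),cv2.resize(b[190:260,290:370],(385,600)[:1]+(337,)) if 0 else cv2.resize(b[190:260,300:345],(385,600),interpolation=cv2.INTER_CUBIC)]),cv2.COLOR_RGB2BGR))
E
```

```text
13.625 [0.43383475 0.29072949 0.09045763] [ 0.04519322  0.45389534 -0.48108485] [-0.001  0.002  0.002  0.     0.002 -0.001] 19.954818785190582
```

View pics/v6.png

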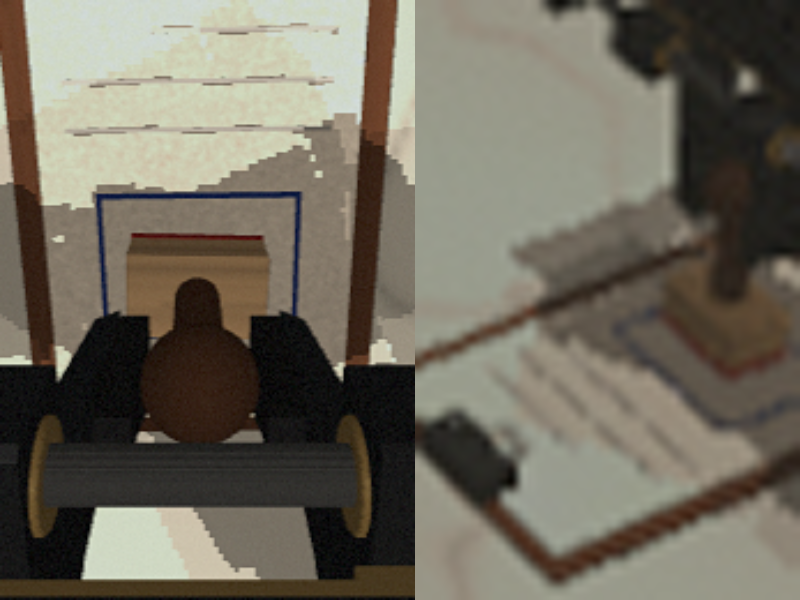

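The stamp hovers upright inside the blue frame: the frame's far side runs from (98,195) to (300,193) in the crop and the stamp's edge is parallel to it. I check the offset once more and hand in only if it is good.

```bash
python3 - <<'E'
from h import *
o=robot.get_obs();c=robot.calibration('wrist');M=R.from_quat(o['ee_rot']).as_matrix()
f=lambda q:np.array(q)*[180/415,260/600]+[169.7,89.7]
t=((ray(c,f([(98,196),(300,194)]),.005)-o['eef_pos'])@M)[:,:2];print(t.round(4))
m=t.mean(0)-[.026,0]
print('offset',m)
if np.abs(m).max()<.005: print(robot.finish_job())
E
```

```text
[[ 0.0249 -0.0349]
 [ 0.0256  0.0361]]
offset [-0.00073667  0.00060681]
the job is handed in; nothing more can be done
None
```

The stamp was stood upright, carried over the rack, and handed in held upright about 11 mm above the slip, within about 1 mm of the blue frame's centre by the last wrist-camera measurement; the verdict was not shown.

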